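Dose two grinding balls from the drum feeder

TASK

Slowly turn the blue drum clockwise (seen from above) by the bar on its top, so that two of its white balls roll out of the side spout into the steel jar, one at a time: let the first lie in the jar before you free the second. Stop there, so that the third ball stays in the drum, and let go; leave the orange feeder alone, and do not touch the balls by hand.

Things in the scene. Friction and masses are not known exactly. Their poses are not given: they have to be found in the camera images.
- drum_grip (a point): Grip point on the axis of the blue drum, 136 mm above the table; z up, turns with the drum. Its handle is an upright blue bar 54 mm long (along x), 14 mm thick (along y: pinch across this from above); top 15 mm above this point, foot 27 mm below. Round it the feeder's open-topped housing, 140 mm across, 100 mm tall. The orange feeder is the same, with dark balls.
- drum (a joint): Angle of the blue drum, rad; grows clockwise seen from above, 0 to 2.6, starts at 0 to 0.2; stays where left (friction 0.06 N m). Ten pockets, 0.63 rad apart, between radial vanes; a fixed wall holds the balls in save at the spout, a 30 mm gap. The first ball rolls out at about 0.56, the second at about 1.19, the third would at about 1.81.
- jar_in (a point): Centre of the inner floor of the open steel jar under the blue feeder's spout: 72 mm across outside, 64 mm inside, 52 mm tall, floor 5 mm thick, 0.5 kg, standing loose on the table, 135 mm from the drum's axis. The spout points from the drum towards it; a freed ball lies in it within about a second.
- ball_1: White ceramic grinding ball, diameter 20 mm, 25 g; origin at its centre. In the blue drum, in the pocket next to the spout; the first to roll out.
- ball_2: White ceramic grinding ball, diameter 20 mm, 25 g; origin at its centre. In the next pocket of the blue drum; the second to roll out.
- ball_3: White ceramic grinding ball, diameter 20 mm, 25 g; origin at its centre. In the pocket after that; it must stay in the drum.
- other_drum (a joint): Angle of the orange drum of the other feeder, rad, starts between 0 and 0.2; not to be turned.

How it is judged:
By the outcome, as a careful person would: the job done as asked, in the order asked, and still so for the second after the job is handed in, with the robot touching nothing.
It also fails if it takes over 45 s, if anything falls off the work surface, if the arm or the gripper's body presses on something with over 40 N, if the wrist force passes 120 N, or if a joint passes its speed limit or range.

ROBOT

A 6-joint arm with a two-finger parallel gripper is mounted at the origin on the work surface. World frame = base frame: x ahead of the robot, y to its left, z up, the work surface at z = 0. Lengths are in m, angles in rad, forces in N, time in s.
With the tool pointing down it reaches from about 0.425 to 0.95 m from the base axis. Payload 3.5 kg.
Tool frame: the origin (TCP) lies at the very end of the fingers, on their centre line; the grasp point (between the pads) lies 19 mm behind it; z points along the fingers, y is the line along which they close (so a half turn about z gives the same grasp; the last joint's range is limited). The gripper opens to 85 mm and grips with 20 to 120 N. Pads are 22 mm wide; open, the fingers measure 114 mm over their backs; the gripper's body (76 mm by 85 mm) begins 54 mm behind the grasp point. The pads swing forward as they close: fully open they stand 13 mm farther back than shut.
Start: joints at [-1.32, 0.286, 1.577, -0, 1.279, -0.15], TCP at [0.263, -0.621, 0.202] pointing down, gripper open.
Joint ranges: [-2.77, 2.77], [-0.9, 2.22], [0.21, 2.48], [-1.53, 4.67], [0.24, 2.81], [-2.84, 2.84]. Speed limits (rad/s): [2.79, 2.79, 3.14, 3.14, 3.14, 3.14].

INTERFACE

Orientations are given as a unit quaternion [x, y, z, w].
In Python, from plant import ctrl, optics, sign_off gives the robot as it stands.
- The arm moves only by the shell command python3 -m creep 'ROWS' [FORCE]. ROWS is JSON, a list of rows, each an object of numbers: "x", "y", "z": the shift along the tool's x, y, z in mm; "rx", "ry", "rz": the turn, a rotation vector about the tool's x, y, z in degrees; "grip": the opening, from 0 (shut) to 1 (fully open). In form: [{"x": .., "y": .., "z": .., "rx": .., "ry": .., "rz": .., "grip": ..}, ...]. A call has exactly 10 rows; each row shifts and turns the commanded pose from where the row before left it, along the tool's axes as they then stand; what a row does not reach is not made up. A row lasts 1/12 s, in which the tool goes at most 41.7 mm and 7.16 degrees, less where a joint would pass 70% of its speed; a pose out of reach is approached as far as the arm can. A call with a gripper value outside its range is refused whole. The fingers move at their own pace and stop on an object; FORCE is the grip in N (left out, the last holds). Time passes only in rows, so rows that do not move let the fingers close, or fill a call up. It gives the time, the measured TCP pose, the force, the opening and the grip force at its end, in the units of the state.
- ctrl.get_state(): the state, without advancing time (a new reading comes with each control period).
- optics.read_camera(name): name is "scene" or "side" or "wrist"; returns a dict with "color" (384x512x3 uint8, blue, green, red), "K" (3x3 intrinsics, pixels), "D" ([k1, k2, p1, p2, k3] as OpenCV has them; the pictures are not rectified), "R" (3x3) and "t" (3): a world point X has camera coordinates R X + t. Camera axes: x right, y down, z forward; pixel columns grow to the right and rows downward; lengths in m; the calibration is good to about 2 mm. A picture is of the moment at which its call begins. There is no depth.
- sign_off(): hands the job in; it is judged then, once.
The state is a dict: "time": time; "qpos": joint angles; "dq": joint speeds; "joint_efforts": joint torques, N m; "eef_pos": TCP position; "tcp_rot": TCP orientation; "contact_force": force on the tool from outside, world axes, zero at the start; "wrist_torque": the same for the moment, N m; "opening": opening from 0.0 (shut) to 1.0 (fully open); "finger_force": force on a finger pad.
Only numpy, scipy, OpenCV 4.12 (cv2) and the standard library are available. Lean on these libraries where they do the work, as an engineer would, in place of code of your own. Each camera call takes 0.05 s, during which the arm holds its last target. There are 200 camera calls.

## Working session

There is one attempt and no reset: what is moved stays moved. The work goes in short steps, Python scripts to look and compute and a shell command to move; the robot and the scene stay as the last step left them, time stands still between calls to the robot, and variables do not carry over. Pictures are saved under pics/ and viewed, at most 10 in all, crops included, and the job is handed in when it is done.

```bash
mkdir -p pics; ls
python3 - <<'E'
from plant import ctrl, optics
import cv2,numpy as np,pickle
s=ctrl.get_state();print(s)
d={n:optics.read_camera(n) for n in("scene","side","wrist")}
pickle.dump(d,open('d0.pkl','wb'))
for n in d: print(n,d[n]['t'],-d[n]['R'].T@d[n]['t'])
cv2.imwrite('pics/a.png',d['scene']['color']);cv2.imwrite('pics/b.png',d['side']['color'])
E
```

```text
pics
{'time': 0.0, 'qpos': array([-1.31999476e+00,  2.87220901e-01,  1.57820839e+00, -3.53345677e-05,
        1.27859456e+00, -1.50032736e-01]), 'dq': array([-0.00010224, -0.00038679,  0.00119879, -0.00120684,  0.00081985,
        0.00108147]), 'joint_efforts': array([ 4.90108978e-04, -4.05976045e+01, -2.92628288e+01, -6.54450650e-05,
        5.72283650e-03,  3.26886187e-06]), 'eef_pos': array([ 0.26318768, -0.62076982,  0.20009345]), 'tcp_rot': array([ 9.79981876e-01,  1.99083011e-01, -7.81120740e-05, -1.21320458e-03]), 'contact_force': array([ 0.36408663, -0.57732823, -0.00278688]), 'wrist_torque': array([ 0.05038514, -0.05152161, -0.0026128 ]), 'finger_force': 0.0, 'opening': 1.003033776771942}
scene [ 0.07337104 -0.37804345  1.1277185 ] [0.96210734 0.09460709 0.69674108]
side [-0.5308321   0.12289186  0.74150767] [ 0.5005343  -0.51160511  0.57831166]
wrist [-0.67469405 -0.03920268  0.38115564] [ 0.33803069 -0.59028742  0.37326205]
```

View pics/a.png

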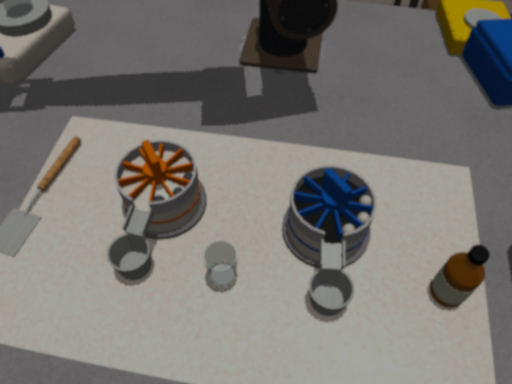

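View pics/b.png

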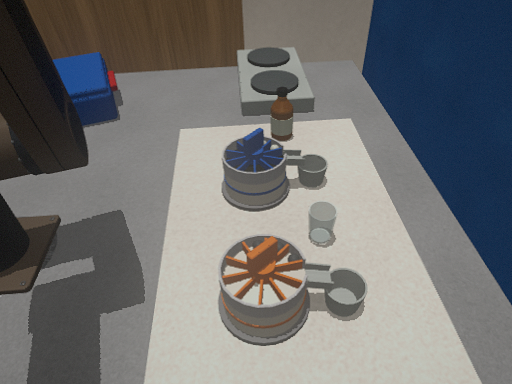

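The scene view shows the blue feeder at about (333,200) with white balls at right near (365,205) and the jar at (330,290). The side view shows the bar at about (254,141) and the jar at (312,170). I'll crop for the bar.

Run:
```python
import cv2,numpy as np,pickle
d=pickle.load(open('d0.pkl','rb'))
a=d['scene']['color'][155:275,275:395];b=d['side']['color'][120:200,215:335]
A=cv2.resize(a,None,fx=4.5,fy=4.5,interpolation=cv2.INTER_CUBIC)[:,:]
B=cv2.resize(b,None,fx=3.3,fy=3.3*1,interpolation=cv2.INTER_CUBIC)
A=cv2.resize(a,(400,400),interpolation=cv2.INTER_CUBIC)
m=np.zeros((400,800,3),np.uint8);m[:400,:400]=A;m[:B.shape[0],400:400+B.shape[1]]=B
cv2.imwrite('pics/c.png',m)
```

```text
(no output)
```

View pics/c.png

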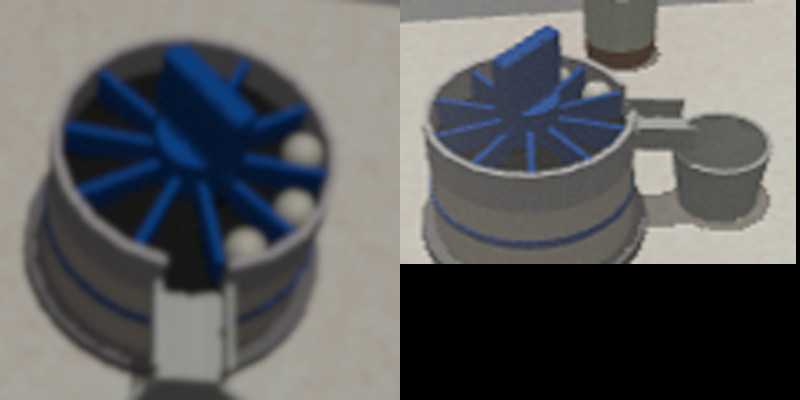

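The crop shows the bar's lit top face with corners near (168,50), (188,42), (256,108), (237,125) in the left half. The three balls are on the right, with ball_1 just right of the spout at (193,330).

```bash
cat > h.py <<'E'
import cv2,numpy as np
def ray(c,uv,z):
    p=cv2.undistortPoints(np.array(uv,float).reshape(-1,1,2),c['K'],c['D'])[:,0]
    w=np.c_[p,np.ones(len(p))]@c['R']; o=-c['R'].T@c['t']
    return o+w*((z-o[2])/w[:,2])[:,None]
E
python3 - <<'E'
import pickle,numpy as np
from h import *
np.set_printoptions(precision=4,suppress=True)
d=pickle.load(open('d0.pkl','rb'))
q=np.array([(168,50),(188,42),(256,108),(237,125)])/3.3333+[275,155]
P=ray(d['scene'],q,.151);print(P,P.mean(0))
v=(P[2]+P[3]-P[0]-P[1]);print('bar deg',np.degrees(np.arctan2(v[1],v[0])),np.linalg.norm(v)/2)
q=np.array([(495,66),(543,32),(558,28),(505,66)]) ;q=(q-[400,0])/3.3+[215,120]
P=ray(d['side'],q,.151);print('side',P,P.mean(0))
J=ray(d['scene'],[(330,287)],.052);print('jar',J)
rim=np.array([(180,42),(52,140),(333,160),(63,200),(325,210)])/3.3333+[275,155]
R=ray(d['scene'],rim,.1)[:,:2]
s=np.linalg.lstsq(np.c_[2*R,np.ones(len(R))],(R**2).sum(1),rcond=None)[0];print('rim c',s[:2],np.sqrt(s[2]+s[:2]@s[:2]))
from plant import ctrl
from scipy.spatial.transform import Rotation as Ro
print(Ro.from_quat(ctrl.get_state()['tcp_rot']).as_matrix())
E
```

```text
[[0.5121 0.1285 0.151 ]
 [0.5056 0.1375 0.151 ]
 [0.5391 0.1712 0.151 ]
 [0.5502 0.163  0.151 ]] [0.5268 0.15   0.151 ]
bar deg 43.60951174597614 0.049448553422862765
side [[0.5074 0.1246 0.151 ]
 [0.5397 0.1595 0.151 ]
 [0.5496 0.1631 0.151 ]
 [0.5135 0.1239 0.151 ]] [0.5276 0.1428 0.151 ]
jar [[0.662  0.1611 0.052 ]]
rim c [0.5325 0.1484] 0.06939481109780982
[[ 0.9207  0.3902 -0.0004]
 [ 0.3902 -0.9207  0.0018]
 [ 0.0003 -0.0018 -1.    ]]
```

```bash
python3 -m creep '[{"x":10,"y":-11},{"x":20,"y":-22},{"x":25,"y":-28},{"x":25,"y":-28},{"x":25,"y":-28},{"x":25,"y":-28},{"x":25,"y":-28},{"x":25,"y":-28},{"x":25,"y":-28},{"x":25,"y":-28}]' 40
python3 -m creep '[{"x":25,"y":-28},{"x":25,"y":-28},{"x":25,"y":-28},{"x":25,"y":-28},{"x":25,"y":-28},{"x":25,"y":-28},{"x":25,"y":-28,"rz":-3},{"x":25,"y":-28,"rz":-6},{"x":12,"y":-13,"rz":-6},{"rz":-6}]'
```

```text
$[0]: bad value
$[0]: bad value
```

```bash
python3 -m creep '[{"x":10,"y":-11,"z":0,"rx":0,"ry":0,"rz":0,"grip":1},{"x":20,"y":-22,"z":0,"rx":0,"ry":0,"rz":0,"grip":1},{"x":25,"y":-28,"z":0,"rx":0,"ry":0,"rz":0,"grip":1},{"x":25,"y":-28,"z":0,"rx":0,"ry":0,"rz":0,"grip":1},{"x":25,"y":-28,"z":0,"rx":0,"ry":0,"rz":0,"grip":1},{"x":25,"y":-28,"z":0,"rx":0,"ry":0,"rz":0,"grip":1},{"x":25,"y":-28,"z":0,"rx":0,"ry":0,"rz":0,"grip":1},{"x":25,"y":-28,"z":0,"rx":0,"ry":0,"rz":0,"grip":1},{"x":25,"y":-28,"z":0,"rx":0,"ry":0,"rz":0,"grip":1},{"x":25,"y":-28,"z":0,"rx":0,"ry":0,"rz":0,"grip":1}]' 40
```

```text
time: 0.98
eef_pos: [0.3749, -0.2932, 0.2012]
tcp_rot: [0.98, 0.199, 0.0, -0.0]
contact_force: [0.3, 0.5, -0.4]
opening: 1.003
finger_force: 0.0
```

```bash
python3 -m creep '[{"x":27,"y":-30,"z":0,"rx":0,"ry":0,"rz":0,"grip":1},{"x":27,"y":-30,"z":0,"rx":0,"ry":0,"rz":0,"grip":1},{"x":27,"y":-30,"z":0,"rx":0,"ry":0,"rz":0,"grip":1},{"x":27,"y":-30,"z":0,"rx":0,"ry":0,"rz":0,"grip":1},{"x":27,"y":-30,"z":0,"rx":0,"ry":0,"rz":0,"grip":1},{"x":27,"y":-30,"z":0,"rx":0,"ry":0,"rz":0,"grip":1},{"x":27,"y":-30,"z":0,"rx":0,"ry":0,"rz":0,"grip":1},{"x":27,"y":-30,"z":0,"rx":0,"ry":0,"rz":0,"grip":1},{"x":27,"y":-30,"z":0,"rx":0,"ry":0,"rz":0,"grip":1},{"x":27,"y":-30,"z":0,"rx":0,"ry":0,"rz":0,"grip":1}]'
python3 -m creep '[{"x":24,"y":-26,"z":0,"rx":0,"ry":0,"rz":0,"grip":1},{"x":13,"y":-14,"z":0,"rx":0,"ry":0,"rz":0,"grip":1},{"x":7,"y":-6,"z":0,"rx":0,"ry":0,"rz":0,"grip":1},{"x":0,"y":0,"z":0,"rx":0,"ry":0,"rz":-5,"grip":1},{"x":0,"y":0,"z":0,"rx":0,"ry":0,"rz":-6,"grip":1},{"x":0,"y":0,"z":0,"rx":0,"ry":0,"rz":-6,"grip":1},{"x":0,"y":0,"z":0,"rx":0,"ry":0,"rz":-4,"grip":1},{"x":0,"y":0,"z":0,"rx":0,"ry":0,"rz":0,"grip":1},{"x":0,"y":0,"z":0,"rx":0,"ry":0,"rz":0,"grip":1},{"x":0,"y":0,"z":0,"rx":0,"ry":0,"rz":0,"grip":1}]'
python3 - <<'E'
from plant import ctrl, optics
import cv2,pickle
d=optics.read_camera('wrist');pickle.dump(d,open('d1.pkl','wb'));cv2.imwrite('pics/w.png',d['color'])
E
```

```text
time: 1.82
eef_pos: [0.5065, 0.0886, 0.2014]
tcp_rot: [0.98, 0.199, 0.0, 0.0]
contact_force: [0.5, -0.1, -0.2]
opening: 1.0
finger_force: 0.0
time: 2.65
eef_pos: [0.5289, 0.1454, 0.2014]
tcp_rot: [0.928, 0.373, -0.0, 0.0]
contact_force: [0.8, 0.3, -0.2]
opening: 0.999
finger_force: 0.0
```

View pics/w.png

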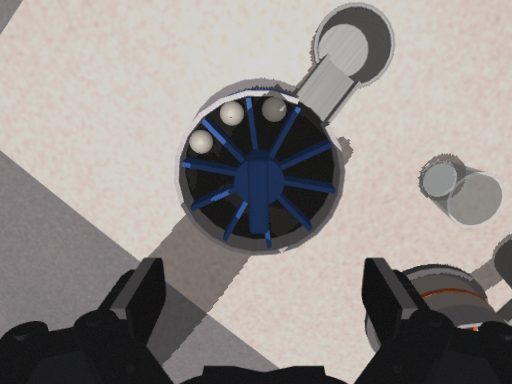

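The wrist view shows the bar's top as a nearly vertical rectangle, about x 248–270 and y 150–233, already square to the closing direction. The balls are at (274,108), (231,113) and (200,141), with the spout at the upper right.

Run:
```python
import pickle,numpy as np
from h import *
from plant import ctrl
from scipy.spatial.transform import Rotation as Ro
d=pickle.load(open('d1.pkl','rb'));c=d['color'].astype(int)
m=((c[:,:,0]>c[:,:,2]+35)).astype(np.uint8)
m[:150]=0;m[240:]=0;m[:,:235]=0;m[:,285:]=0
for r in range(150,240,8):
    x=np.where(m[r])[0]; print(r,x.min() if len(x) else 0,x.max() if len(x) else 0,c[r,245:275:4,0])
P=ray(d,[(248,233),(269,233),(270,150),(249,150)],.151);print(P,P.mean(0))
v=P[2]+P[3]-P[0]-P[1];print(np.degrees(np.arctan2(v[1],v[0])),np.linalg.norm(v)/2,np.linalg.norm(P[0]-P[1]))
# rim
c_=ray(d,[(178,172),(344,172),(262,252)],.1);print(c_)
R=Ro.from_quat(ctrl.get_state()['tcp_rot']).as_matrix();print(R[:,0],np.degrees(np.arctan2(R[1,0],R[0,0])))
J=ray(d,[(355,46)],.052);print(J)
```

```text
150 235 277 [23 22 58 57 59 54 29 85]
158 237 273 [56 57 57 57 58 58 58 67]
166 238 284 [86 76 83 83 86 79 85 85]
174 235 282 [85 75 83 84 86 80 85 84]
182 235 284 [84 74 83 83 84 81 85 84]
190 235 282 [83 74 83 84 85 81 84 84]
198 241 284 [83 72 83 83 83 81 84 83]
206 239 284 [142  67  83  84  84  81  29  27]
214 235 268 [23 64 84 83 83 80 24 34]
222 235 268 [23 55 84 84 83 81 25 35]
230 250 269 [25 43 83 83 83 81 80 33]
238 266 270 [ 67  51  33  35  39  68 141  52]
[[0.50615479 0.13715781 0.151     ]
 [0.51644851 0.12643329 0.151     ]
 [0.55954096 0.16729328 0.151     ]
 [0.5500283  0.17721009 0.151     ]] [0.53304314 0.15202362 0.151     ]
42.93481313462701 0.059392493655085137 0.014865263121231247
[[0.48768043 0.20161204 0.1       ]
 [0.58214469 0.10315284 0.1       ]
 [0.48261352 0.10116799 0.1       ]]
[ 7.21076008e-01  6.92855938e-01 -1.98341201e-04] 43.856609560437526
[[0.66438359 0.16322959 0.052     ]]
```

```bash
python3 -m creep '[{"x":3,"y":-2,"z":5,"rx":0,"ry":0,"rz":1,"grip":1},{"x":0,"y":0,"z":15,"rx":0,"ry":0,"rz":0,"grip":1},{"x":0,"y":0,"z":20,"rx":0,"ry":0,"rz":0,"grip":1},{"x":0,"y":0,"z":20,"rx":0,"ry":0,"rz":0,"grip":1},{"x":0,"y":0,"z":15,"rx":0,"ry":0,"rz":0,"grip":1},{"x":0,"y":0,"z":8,"rx":0,"ry":0,"rz":0,"grip":1},{"x":0,"y":0,"z":0,"rx":0,"ry":0,"rz":0,"grip":0.5},{"x":0,"y":0,"z":0,"rx":0,"ry":0,"rz":0,"grip":0.4},{"x":0,"y":0,"z":0,"rx":0,"ry":0,"rz":0,"grip":0.3},{"x":0,"y":0,"z":0,"rx":0,"ry":0,"rz":0,"grip":0.25}]' 30
python3 -m creep '[{"x":0,"y":0,"z":0,"rx":0,"ry":0,"rz":0,"grip":0.2},{"x":0,"y":0,"z":0,"rx":0,"ry":0,"rz":0,"grip":0.15},{"x":0,"y":0,"z":0,"rx":0,"ry":0,"rz":0,"grip":0.1},{"x":0,"y":0,"z":0,"rx":0,"ry":0,"rz":0,"grip":0.05},{"x":0,"y":0,"z":0,"rx":0,"ry":0,"rz":0,"grip":0},{"x":0,"y":0,"z":0,"rx":0,"ry":0,"rz":0,"grip":0},{"x":0,"y":0,"z":0,"rx":0,"ry":0,"rz":0,"grip":0},{"x":0,"y":0,"z":0,"rx":0,"ry":0,"rz":0,"grip":0},{"x":0,"y":0,"z":0,"rx":0,"ry":0,"rz":0,"grip":0},{"x":0,"y":0,"z":0,"rx":0,"ry":0,"rz":0,"grip":0}]'
python3 - <<'E'
from plant import ctrl, optics
import cv2,numpy as np
a=optics.read_camera('scene')['color'][140:320,260:400];b=optics.read_camera('wrist')['color']
m=np.hstack([cv2.resize(a,(299,384)),b[:, :500]]);cv2.imwrite('pics/g.png',m)
print(ctrl.get_state()['wrist_torque'])
E
```

```text
time: 3.53
eef_pos: [0.5309, 0.1496, 0.1201]
tcp_rot: [0.931, 0.366, 0.001, 0.0]
contact_force: [-0.0, 0.0, -0.2]
opening: 0.451
finger_force: 0.0
time: 4.37
eef_pos: [0.5293, 0.1508, 0.1197]
tcp_rot: [0.931, 0.366, -0.0, -0.001]
contact_force: [-3.3, 4.4, 4.0]
opening: 0.139
finger_force: 29.3
[0.71228095 0.67986018 0.08475858]
```

View pics/g.png

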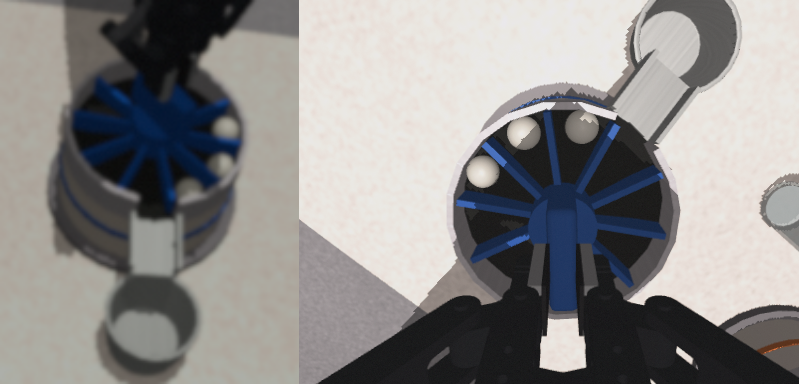

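The bar is gripped, with all three balls still in the drum at (582,127), (524,132) and (482,171) and the jar empty. Next I turn slowly, about 40° for ball 1.

```bash
python3 -m creep '[{"x":0,"y":-2,"z":0,"rx":0,"ry":0,"rz":0.5,"grip":0},{"x":0,"y":0,"z":0,"rx":0,"ry":0,"rz":1.5,"grip":0},{"x":0,"y":0,"z":0,"rx":0,"ry":0,"rz":1.5,"grip":0},{"x":0,"y":0,"z":0,"rx":0,"ry":0,"rz":1.5,"grip":0},{"x":0,"y":0,"z":0,"rx":0,"ry":0,"rz":1.5,"grip":0},{"x":0,"y":0,"z":0,"rx":0,"ry":0,"rz":1.5,"grip":0},{"x":0,"y":0,"z":0,"rx":0,"ry":0,"rz":1.5,"grip":0},{"x":0,"y":0,"z":0,"rx":0,"ry":0,"rz":1.5,"grip":0},{"x":0,"y":0,"z":0,"rx":0,"ry":0,"rz":1.5,"grip":0},{"x":0,"y":0,"z":0,"rx":0,"ry":0,"rz":1.5,"grip":0}]' 40
python3 -m creep '[{"x":0,"y":0,"z":0,"rx":0,"ry":0,"rz":1.5,"grip":0},{"x":0,"y":0,"z":0,"rx":0,"ry":0,"rz":1.5,"grip":0},{"x":0,"y":0,"z":0,"rx":0,"ry":0,"rz":1.5,"grip":0},{"x":0,"y":0,"z":0,"rx":0,"ry":0,"rz":1.5,"grip":0},{"x":0,"y":0,"z":0,"rx":0,"ry":0,"rz":1.5,"grip":0},{"x":0,"y":0,"z":0,"rx":0,"ry":0,"rz":1.5,"grip":0},{"x":0,"y":0,"z":0,"rx":0,"ry":0,"rz":1.5,"grip":0},{"x":0,"y":0,"z":0,"rx":0,"ry":0,"rz":1.5,"grip":0},{"x":0,"y":0,"z":0,"rx":0,"ry":0,"rz":1.5,"grip":0},{"x":0,"y":0,"z":0,"rx":0,"ry":0,"rz":1.5,"grip":0}]'
python3 -m creep '[{"x":0,"y":0,"z":0,"rx":0,"ry":0,"rz":1.5,"grip":0},{"x":0,"y":0,"z":0,"rx":0,"ry":0,"rz":1.5,"grip":0},{"x":0,"y":0,"z":0,"rx":0,"ry":0,"rz":1.5,"grip":0},{"x":0,"y":0,"z":0,"rx":0,"ry":0,"rz":1.5,"grip":0},{"x":0,"y":0,"z":0,"rx":0,"ry":0,"rz":1.5,"grip":0},{"x":0,"y":0,"z":0,"rx":0,"ry":0,"rz":1.5,"grip":0},{"x":0,"y":0,"z":0,"rx":0,"ry":0,"rz":1,"grip":0},{"x":0,"y":0,"z":0,"rx":0,"ry":0,"rz":0,"grip":0},{"x":0,"y":0,"z":0,"rx":0,"ry":0,"rz":0,"grip":0},{"x":0,"y":0,"z":0,"rx":0,"ry":0,"rz":0,"grip":0}]'
python3 -m creep '[{"x":0,"y":0,"z":0,"rx":0,"ry":0,"rz":0,"grip":0},{"x":0,"y":0,"z":0,"rx":0,"ry":0,"rz":0,"grip":0},{"x":0,"y":0,"z":0,"rx":0,"ry":0,"rz":0,"grip":0},{"x":0,"y":0,"z":0,"rx":0,"ry":0,"rz":0,"grip":0},{"x":0,"y":0,"z":0,"rx":0,"ry":0,"rz":0,"grip":0},{"x":0,"y":0,"z":0,"rx":0,"ry":0,"rz":0,"grip":0},{"x":0,"y":0,"z":0,"rx":0,"ry":0,"rz":0,"grip":0},{"x":0,"y":0,"z":0,"rx":0,"ry":0,"rz":0,"grip":0},{"x":0,"y":0,"z":0,"rx":0,"ry":0,"rz":0,"grip":0},{"x":0,"y":0,"z":0,"rx":0,"ry":0,"rz":0,"grip":0}]'
python3 - <<'E'
from plant import ctrl, optics
import cv2,numpy as np
a=optics.read_camera('scene')['color'][140:320,260:400];b=optics.read_camera('wrist')['color']
m=np.hstack([cv2.resize(a,(299,384)),b[:, :500]]);cv2.imwrite('pics/h.png',m)
print(ctrl.get_state()['wrist_torque'])
E
```

```text
time: 5.3
eef_pos: [0.5294, 0.1506, 0.1197]
tcp_rot: [0.968, 0.251, 0.001, 0.001]
contact_force: [-0.6, 0.3, 3.7]
opening: 0.137
finger_force: 42.4
time: 6.13
eef_pos: [0.5293, 0.1505, 0.1198]
tcp_rot: [0.992, 0.124, 0.001, 0.002]
contact_force: [-0.4, 0.1, 3.8]
opening: 0.136
finger_force: 64.5
time: 6.97
eef_pos: [0.5309, 0.1507, 0.1212]
tcp_rot: [0.999, 0.034, 0.003, 0.0]
contact_force: [-0.0, -0.1, 6.5]
opening: -0.004
finger_force: 3.4
time: 7.8
eef_pos: [0.5308, 0.1507, 0.1212]
tcp_rot: [0.999, 0.034, 0.003, 0.0]
contact_force: [0.3, -0.2, 6.8]
opening: 0.001
finger_force: 3.4
[-0.02230394  0.02007089  0.01675938]
```

View pics/h.png

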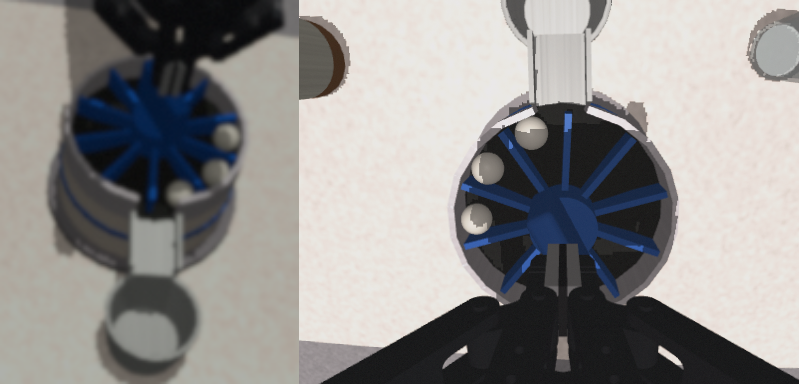

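The bar has slipped out: the fingers are shut and all three balls are still in the drum. I'll check where the bar is relative to the fingers.

Run:
```python
from plant import ctrl, optics
import cv2,numpy as np,pickle
S=ctrl.get_state();p=S['eef_pos']
out=[]
d={}
for n in('scene','side','wrist'):
    c=d[n]=optics.read_camera(n)
    q=cv2.projectPoints(np.array([p,[.530,.149,.151],[.530,.149,.109]]),cv2.Rodrigues(c['R'])[0],c['t'],c['K'],c['D'])[0][:,0]
    print(n,q)
    u,v=q[1].astype(int); im=c['color'].copy(); h=40 if n!='wrist' else 100
    u=min(max(u,h),512-h);v=min(max(v,h),384-h)
    k=im[v-h:v+h,u-h:u+h];print('crop',u-h,v-h);out.append(cv2.resize(k,(266,266),interpolation=cv2.INTER_CUBIC))
pickle.dump(d,open('d2.pkl','wb'))
m=np.hstack(out);cv2.imwrite('pics/i.png',np.clip(m*1.5,0,255).astype(np.uint8))
```

```text
scene [[335.93451631 192.63311517]
 [337.71008162 180.73759409]
 [333.79232956 196.47611322]]
crop 297 140
side [[254.90386723 144.08334382]
 [254.07244414 132.72545195]
 [254.75740633 149.25198931]]
crop 214 92
wrist [[262.78047354 235.62242658]
 [266.3164872  264.24369135]
 [265.6242384  228.32951185]]
crop 166 164
```

View pics/i.png

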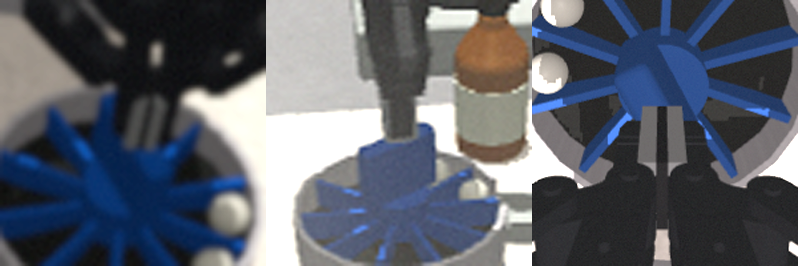

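Run:
```python
import cv2,numpy as np,pickle
d=pickle.load(open('d2.pkl','rb'))
f=lambda n,u,v,w,h:cv2.resize(d[n]['color'][v:v+h,u:u+w],(400,int(400*h/w)),interpolation=cv2.INTER_CUBIC)
a=f('wrist',205,160,120,120);b=f('side',224,100,70,70)
cv2.imwrite('pics/j.png',np.clip(np.hstack([a,b])*1.8,0,255).astype(np.uint8))
```

```text
(no output)
```

View pics/j.png

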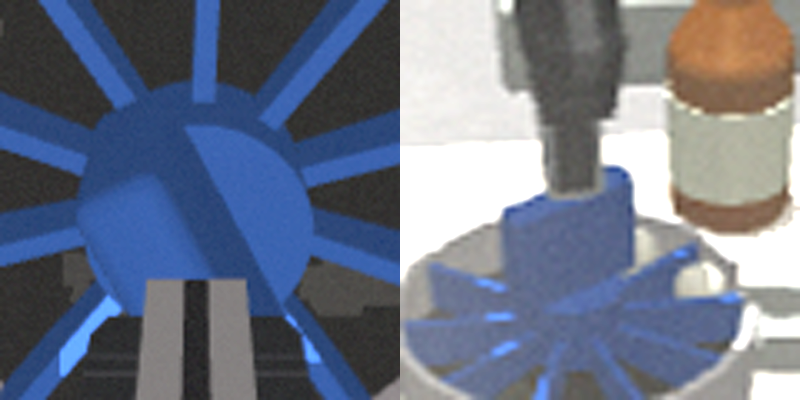

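The crops suggest the shut fingertips now sit on or behind the bar's top, near (254,134) in the side view. I'll triangulate that point before moving.

```bash
python3 - <<'E'
import pickle,numpy as np,cv2
from h import *
np.set_printoptions(precision=4,suppress=True)
d=pickle.load(open('d2.pkl','rb'))
obs={'side':(254.6,134.3),'scene':(342,185),'wrist':(264,244)}
def tri(ns):
    A=np.zeros((3,3));b=np.zeros(3)
    for n in ns:
        o=-d[n]['R'].T@d[n]['t'];w=ray(d[n],[obs[n]],0.)[0]-o;w/=np.linalg.norm(w)
        M=np.eye(3)-np.outer(w,w);A+=M;b+=M@o
    return np.linalg.solve(A,b)
for ns in(('side','scene'),('side','wrist'),('scene','wrist'),obs):print(ns,tri(ns))
# bar top end edge seen by wrist
print(ray(d['wrist'],[(205+80*.3,160+205*.3),(205+155*.3,160+175*.3)],.151))
E
python3 -m creep '[{"x":0,"y":0,"z":-2,"rx":0,"ry":0,"rz":0,"grip":0},{"x":0,"y":0,"z":-2,"rx":0,"ry":0,"rz":0,"grip":0},{"x":0,"y":0,"z":-2,"rx":0,"ry":0,"rz":0,"grip":0},{"x":0,"y":0,"z":0,"rx":0,"ry":0,"rz":0,"grip":0},{"x":0,"y":0,"z":0,"rx":0,"ry":0,"rz":0,"grip":0},{"x":0,"y":0,"z":0,"rx":0,"ry":0,"rz":0,"grip":0},{"x":0,"y":0,"z":0,"rx":0,"ry":0,"rz":0,"grip":0},{"x":0,"y":0,"z":0,"rx":0,"ry":0,"rz":0,"grip":0},{"x":0,"y":0,"z":0,"rx":0,"ry":0,"rz":0,"grip":0},{"x":0,"y":0,"z":0,"rx":0,"ry":0,"rz":0,"grip":0}]'
```

```text
('side', 'scene') [0.531  0.1568 0.1424]
('side', 'wrist') [0.5337 0.1514 0.1437]
('scene', 'wrist') [0.5499 0.1528 0.1687]
{'side': (254.6, 134.3), 'scene': (342, 185), 'wrist': (264, 244)} [0.5332 0.1537 0.1436]
[[0.5504 0.1673 0.151 ]
 [0.5554 0.1574 0.151 ]]
time: 8.88
eef_pos: [0.5284, 0.151, 0.1244]
tcp_rot: [0.999, 0.035, -0.0, 0.0]
contact_force: [0.2, 0.1, -0.3]
opening: -0.001
finger_force: 0.0
```

The contact force vanished on raising 4 mm. So the tips stood on the bar top, about 25 mm higher than the reported TCP. The first grasp was too shallow, and the bar is now at about 30° yaw. I'll regrip deeper.

```bash
python3 -m creep '[{"x":0,"y":0,"z":-8,"rx":0,"ry":0,"rz":0,"grip":0},{"x":0,"y":0,"z":-8,"rx":0,"ry":0,"rz":0,"grip":0.3},{"x":0,"y":0,"z":0,"rx":0,"ry":0,"rz":-6,"grip":0.6},{"x":0,"y":0,"z":0,"rx":0,"ry":0,"rz":-7,"grip":0.7},{"x":0,"y":0,"z":0,"rx":0,"ry":0,"rz":-7,"grip":0.7},{"x":0,"y":0,"z":0,"rx":0,"ry":0,"rz":-6,"grip":0.7},{"x":0,"y":0,"z":0,"rx":0,"ry":0,"rz":0,"grip":0.7},{"x":0,"y":0,"z":0,"rx":0,"ry":0,"rz":0,"grip":0.7},{"x":0,"y":0,"z":0,"rx":0,"ry":0,"rz":0,"grip":0.7},{"x":0,"y":0,"z":0,"rx":0,"ry":0,"rz":0,"grip":0.7}]' 40
python3 - <<'E'
from plant import ctrl, optics
import cv2,numpy as np
o=[]
for n,(u,v,w,h) in dict(side=(200,80,110,110),scene=(280,130,120,120),wrist=(70,0,370,384)).items():
    c=optics.read_camera(n)['color'][v:v+h,u:u+w];o.append(cv2.resize(c,(266,400 if n=='x' else int(266*h/w)),interpolation=cv2.INTER_CUBIC)[:266])
m=np.hstack([np.pad(i,((0,276-len(i)),(0,0),(0,0))) for i in o]);cv2.imwrite('pics/k.png',np.clip(m*1.5,0,255).astype(np.uint8))
E
```

```text
time: 9.72
eef_pos: [0.5286, 0.151, 0.1409]
tcp_rot: [0.966, 0.258, 0.0, 0.0]
contact_force: [-0.8, -0.4, 0.1]
opening: 0.703
finger_force: 0.0
```

View pics/k.png

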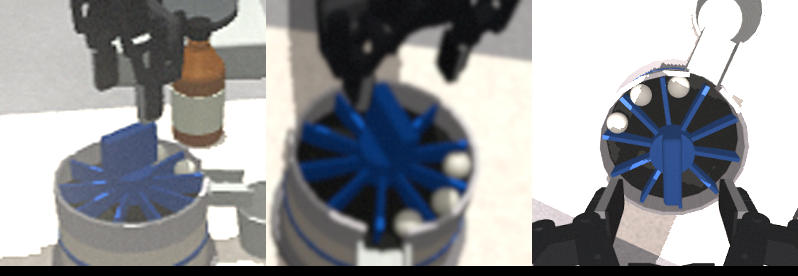

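The bar is centred and square between the open fingers (crop column 672 in the wrist view). The tips are still above the bar and all three balls are in the drum. I go down.

```bash
python3 -m creep '[{"x":0,"y":0,"z":6,"rx":0,"ry":0,"rz":0,"grip":0.7},{"x":0,"y":0,"z":8,"rx":0,"ry":0,"rz":0,"grip":0.7},{"x":0,"y":0,"z":8,"rx":0,"ry":0,"rz":0,"grip":0.7},{"x":0,"y":0,"z":8,"rx":0,"ry":0,"rz":0,"grip":0.7},{"x":0,"y":0,"z":5,"rx":0,"ry":0,"rz":0,"grip":0.7},{"x":0,"y":0,"z":3,"rx":0,"ry":0,"rz":0,"grip":0.7},{"x":0,"y":0,"z":3,"rx":0,"ry":0,"rz":0,"grip":0.7},{"x":0,"y":0,"z":0,"rx":0,"ry":0,"rz":0,"grip":0.7},{"x":0,"y":0,"z":0,"rx":0,"ry":0,"rz":0,"grip":0.7},{"x":0,"y":0,"z":0,"rx":0,"ry":0,"rz":0,"grip":0.7}]'
python3 -c "
from plant import optics,ctrl
import cv2,pickle
pickle.dump({n:optics.read_camera(n) for n in('side','scene','wrist')},open('d3.pkl','wb'));print(ctrl.get_state()['contact_force'])"
```

```text
time: 10.7
eef_pos: [0.5288, 0.151, 0.1]
tcp_rot: [0.966, 0.259, 0.0, 0.0]
contact_force: [-0.2, 0.8, -0.3]
opening: 0.698
finger_force: 0.0
[ 0.73107233 -0.99210029  0.93697859]
```

```bash
python3 -m creep '[{"x":0,"y":0,"z":3,"rx":0,"ry":0,"rz":0,"grip":0.7},{"x":0,"y":0,"z":3,"rx":0,"ry":0,"rz":0,"grip":0.5},{"x":0,"y":0,"z":0,"rx":0,"ry":0,"rz":0,"grip":0.3},{"x":0,"y":0,"z":0,"rx":0,"ry":0,"rz":0,"grip":0.2},{"x":0,"y":0,"z":0,"rx":0,"ry":0,"rz":0,"grip":0.1},{"x":0,"y":0,"z":0,"rx":0,"ry":0,"rz":0,"grip":0},{"x":0,"y":0,"z":0,"rx":0,"ry":0,"rz":0,"grip":0},{"x":0,"y":0,"z":0,"rx":0,"ry":0,"rz":0,"grip":0},{"x":0,"y":0,"z":0,"rx":0,"ry":0,"rz":0,"grip":0},{"x":0,"y":0,"z":0,"rx":0,"ry":0,"rz":0,"grip":0}]' 40
python3 -m creep '[{"x":0,"y":0,"z":0,"rx":0,"ry":0,"rz":0.5,"grip":0},{"x":0,"y":0,"z":0,"rx":0,"ry":0,"rz":1,"grip":0},{"x":0,"y":0,"z":0,"rx":0,"ry":0,"rz":1,"grip":0},{"x":0,"y":0,"z":0,"rx":0,"ry":0,"rz":1,"grip":0},{"x":0,"y":0,"z":0,"rx":0,"ry":0,"rz":1,"grip":0},{"x":0,"y":0,"z":0,"rx":0,"ry":0,"rz":1,"grip":0},{"x":0,"y":0,"z":0,"rx":0,"ry":0,"rz":0.5,"grip":0},{"x":0,"y":0,"z":0,"rx":0,"ry":0,"rz":0,"grip":0},{"x":0,"y":0,"z":0,"rx":0,"ry":0,"rz":0,"grip":0},{"x":0,"y":0,"z":0,"rx":0,"ry":0,"rz":0,"grip":0}]'
python3 - <<'E'
from plant import ctrl,optics
import cv2,pickle,numpy as np
s=ctrl.get_state();print(s['wrist_torque'],s['contact_force'],s['eef_pos'])
w=optics.read_camera('wrist');pickle.dump(w,open('d4.pkl','wb'));c=w['color']
h=cv2.cvtColor(c,cv2.COLOR_BGR2HSV)
m=cv2.inRange(c,(90,90,90),(255,255,255))
E
```

```text
time: 11.68
eef_pos: [0.5286, 0.1502, 0.0935]
tcp_rot: [0.966, 0.259, 0.0, 0.001]
contact_force: [1.7, -5.3, -1.3]
opening: 0.156
finger_force: 41.6
time: 12.52
eef_pos: [0.5286, 0.1502, 0.0935]
tcp_rot: [0.978, 0.208, 0.0, 0.001]
contact_force: [1.4, -5.4, -1.1]
opening: 0.156
finger_force: 41.7
[-0.63342684 -0.16008928  0.22055855] [ 1.41747948 -5.35890013 -1.05357446] [0.52864172 0.15021583 0.09349332]
```

```bash
python3 -m creep '[{"x":0,"y":0,"z":0,"rx":0,"ry":0,"rz":1,"grip":0},{"x":0,"y":0,"z":0,"rx":0,"ry":0,"rz":1.2,"grip":0},{"x":0,"y":0,"z":0,"rx":0,"ry":0,"rz":1.3,"grip":0},{"x":0,"y":0,"z":0,"rx":0,"ry":0,"rz":1.3,"grip":0},{"x":0,"y":0,"z":0,"rx":0,"ry":0,"rz":1.3,"grip":0},{"x":0,"y":0,"z":0,"rx":0,"ry":0,"rz":1.3,"grip":0},{"x":0,"y":0,"z":0,"rx":0,"ry":0,"rz":1.3,"grip":0},{"x":0,"y":0,"z":0,"rx":0,"ry":0,"rz":1.3,"grip":0},{"x":0,"y":0,"z":0,"rx":0,"ry":0,"rz":1.3,"grip":0},{"x":0,"y":0,"z":0,"rx":0,"ry":0,"rz":1.3,"grip":0}]'
python3 -m creep '[{"x":0,"y":0,"z":0,"rx":0,"ry":0,"rz":1.3,"grip":0},{"x":0,"y":0,"z":0,"rx":0,"ry":0,"rz":1.3,"grip":0},{"x":0,"y":0,"z":0,"rx":0,"ry":0,"rz":1.3,"grip":0},{"x":0,"y":0,"z":0,"rx":0,"ry":0,"rz":1.3,"grip":0},{"x":0,"y":0,"z":0,"rx":0,"ry":0,"rz":1.3,"grip":0},{"x":0,"y":0,"z":0,"rx":0,"ry":0,"rz":1.3,"grip":0},{"x":0,"y":0,"z":0,"rx":0,"ry":0,"rz":1.3,"grip":0},{"x":0,"y":0,"z":0,"rx":0,"ry":0,"rz":1.3,"grip":0},{"x":0,"y":0,"z":0,"rx":0,"ry":0,"rz":1.3,"grip":0},{"x":0,"y":0,"z":0,"rx":0,"ry":0,"rz":0.7,"grip":0}]'
python3 -m creep '[{"x":0,"y":0,"z":0,"rx":0,"ry":0,"rz":0,"grip":0},{"x":0,"y":0,"z":0,"rx":0,"ry":0,"rz":0,"grip":0},{"x":0,"y":0,"z":0,"rx":0,"ry":0,"rz":0,"grip":0},{"x":0,"y":0,"z":0,"rx":0,"ry":0,"rz":0,"grip":0},{"x":0,"y":0,"z":0,"rx":0,"ry":0,"rz":0,"grip":0},{"x":0,"y":0,"z":0,"rx":0,"ry":0,"rz":0,"grip":0},{"x":0,"y":0,"z":0,"rx":0,"ry":0,"rz":0,"grip":0},{"x":0,"y":0,"z":0,"rx":0,"ry":0,"rz":0,"grip":0},{"x":0,"y":0,"z":0,"rx":0,"ry":0,"rz":0,"grip":0},{"x":0,"y":0,"z":0,"rx":0,"ry":0,"rz":0,"grip":0}]'
cat > look.py <<'E'
from plant import optics,ctrl
import cv2,pickle,numpy as np,sys
n=sys.argv[1]
d={k:optics.read_camera(k) for k in('side','scene','wrist')};pickle.dump(d,open(f'd_{n}.pkl','wb'))
r=pickle.load(open('d0.pkl','rb'))
for k,(u,v,w,h) in dict(scene=(305,262,52,52),side=(296,155,34,34)).items():
    f=np.abs(d[k]['color'][v:v+h,u:u+w].astype(int)-r[k]['color'][v:v+h,u:u+w]).max(2)
    m=cv2.medianBlur((f>30).astype(np.uint8),3); N,_,st,ce=cv2.connectedComponentsWithStats(m)
    print(k,'jar changes',[(st[i,4],(ce[i]+[u,v]).round(1).tolist()) for i in range(1,N) if st[i,4]>8])
print(ctrl.get_state()['wrist_torque'])
E
python3 look.py e
```

```text
time: 13.4
eef_pos: [0.5285, 0.1501, 0.0935]
tcp_rot: [0.995, 0.102, 0.0, 0.002]
contact_force: [1.7, -5.7, -0.5]
opening: 0.157
finger_force: 55.4
time: 14.23
eef_pos: [0.5286, 0.1501, 0.0935]
tcp_rot: [1.0, -0.007, 0.0, 0.001]
contact_force: [1.3, -5.2, -1.0]
opening: 0.157
finger_force: 47.4
time: 15.07
eef_pos: [0.5286, 0.1501, 0.0935]
tcp_rot: [1.0, -0.007, 0.0, 0.001]
contact_force: [0.9, -5.5, -1.4]
opening: 0.159
finger_force: 46.4
scene jar changes [(np.int32(12), [330.5, 303.5])]
side jar changes [(np.int32(10), [316.5, 170.0])]
[-0.62720724 -0.21432005  0.87971489]
```

```bash
cat > prof.py <<'E'
import cv2,pickle,numpy as np,sys
# polar profile of the drum seen by a camera: B=blue vane, O=white/grey bright, .=dark
def prof(c,z,r):
    th=np.radians(np.arange(150,-150,-4))
    X=np.c_[.530+r*np.cos(th),.149+r*np.sin(th),np.full(len(th),z)]
    p=cv2.projectPoints(X,cv2.Rodrigues(c['R'])[0],c['t'],c['K'],c['D'])[0][:,0]
    s=''
    for u,v in p.round().astype(int):
        if not(0<=u<512 and 0<=v<384): s+='x';continue
        b,g,q=c['color'][v,u].astype(int); s+='B' if b>q+30 else 'O' if q>105 else 'o' if q>70 else '.'
    return s
for f in sys.argv[1:]:
    d=pickle.load(open(f,'rb'))
    for k in('wrist','scene'):
        c=d if 'R' in d and k=='wrist' else d.get(k)
        if c is None: continue
        for z,r in((.109,.045),(.095,.052)): print(f,k,z,r,prof(c,z,r))
print(''.join(str(abs(a)//10%10) if a%20==10 or a%20==0 else ' ' for a in range(150,-150,-4)))
E
python3 prof.py d1.pkl d2.pkl d4.pkl d_e.pkl
```

```text
d1.pkl wrist 0.109 0.045 B.......BB......BB.......B.......B......BBB......BBB.......BB........BBBBB.
d1.pkl wrist 0.095 0.052 ......BBB.OOOOOBB..OOOO.BB..oOOo.BB.......BB.......BB.......BB........B....
d2.pkl wrist 0.109 0.045 ..BBB......BBBoOOO..BBB......BB......B......BB......BBB......BBB.......BBBo
d2.pkl wrist 0.095 0.052 .BB.......BBOOOOO..BBOOOOo..BBOOOO...B.......BB......BBB.......BBB......BBB
d2.pkl scene 0.109 0.045 ..BB.......BBBooooo..BBBBB...BBBB....BB....BBBB...BBBBB...BBBBBBB....BBBB..
d2.pkl scene 0.095 0.052 BBB......BBoOoooo.BBoooooo.BB.oooo...BB......BBB.....BBBBB....BBBBBB...BBBB
d4.pkl wrist 0.109 0.045 ....BBBB.....BBBB.....BB......B......BB.....BBB......BBB.......BB.........B
d4.pkl wrist 0.095 0.052 ..BBBB.....BBBOOOO..BBoOOOo..BBOOOO...BB......BBB......BBB.......BB........
d_e.pkl wrist 0.109 0.045 ..........BBBB.....BBBB.....BB......B......BB.....BBB......BBB.......BBB...
d_e.pkl wrist 0.095 0.052 ........BBB......BBoOOOO..BBOOOO...BB.......BB......BBB......BBB.......BB..
d_e.pkl scene 0.109 0.045 .........BBBBBB....BBBBBB...BBBB....BB.....BBB...BBBBB...BBBBBB....BBBBB...
d_e.pkl scene 0.095 0.052 .......BBBB.....BB.ooooo.BBBooOoo..BB.......BBB.....BBBB....BBBBBB....BBBB.
5    3    1    9    7    5    3    1    1    3    5    7    9    1    3
```

Run:
```python
import pickle,numpy as np
from h import *
d=pickle.load(open('d_e.pkl','rb'));r=pickle.load(open('d0.pkl','rb'))
for k,uv in(('scene',(330.5,303.5)),('side',(316.5,170))): print(k,ray(d[k],[uv],.015))
w=d['wrist']
p=cv2.projectPoints(np.array([[.663,.162,.02],[.663,.162,.052]]),cv2.Rodrigues(w['R'])[0],w['t'],w['K'],w['D'])[0][:,0];print(p)
for k,(u,v,W,H) in dict(scene=(310,275,42,36),side=(298,156,30,30)).items():
    for q in(r,d): 
        g=q[k]['color'][v:v+H:2,u:u+W:2].max(2); print(k); print('\n'.join(' '.join('%3d'%x for x in row) for row in g[::2 if k=="scene" else 1]))
```

```text
scene [[0.67330595 0.16799013 0.015     ]]
side [[0.67791835 0.17921667 0.015     ]]
[[241.20849746  -4.90883611]
 [237.86275457 -18.56374367]]
scene
161 143 111  71  55  54  53  56  55  55  55  56  55  54  55  58  59  70 105 139 160
141 104  64  58  55  54  55  54  55  55  55  55  55  55  56  59  58  58  58  81 126
120  75  61  60  59  57  57  58  59  59  57  56  55  55  57  58  58  57  57  57  82
118  73  65  91 121 134 134 126 122 120 107 118 110  89  66  59  57  57  57  56  61
111 100 117 134 137 137 137 136 136 137 136 136 136 137 130  98  63  56  57  56  60
 82 122 131 135 136 136 137 137 136 136 136 135 136 136 134 132  98  59  57  56  85
 64  64 112 131 134 136 136 136 135 136 136 135 135 135 134 135 116  66  60  94 126
 86  51  49  69 111 127 133 135 135 136 135 134 134 136 133 132 110 103 120 132 157
 97  80  53  48  48  51  63  90 115 123 126 127 128 125 122 112  90  84 118 160 164
scene
172 155 121  78  60  60  60  61  61  61  60  61  61  60  61  64  65  77 115 150 171
153 114  71  64  61  60  61  61  61  59  61  60  60  61  62  64  64  63  65  88 136
130  84  67  67  66 
[... 1677 characters left out ...]
  97  98 101  99 103  98 104 101  99 148
 87  89  88  93  98  98 100 100 100 100  99  99 101  99 148
 94  97  93  94  97  99 100  99 101 100 100  99 100  99 151
 92  98  97  95  97  97 100  99 100 102 103  99 103 161 120
115  84  98 165 134 110 106 103 130 200 200 143 151  81 184
116  84  88  86  82  99 129 139 136 129  91  85  88  80 199
161  84  87  87  89  88  88  89  88  88  89  90  88 113 203
159  85  88  87  89  90  92  92  90  89  90  92  89 109 203
121  87  86  89  88  90  91  91  91  90  91  92  87 131 183
130  84  87  89  91  91  88  88  89  91  90  90  93 140 131
136 103  86  89  90  90  91  89  91  89  90  86 116 136 141
134 136 101  86  86  90  91  90  88  91  89 101 140 136 189
```

Ball 1 lies in the jar: it shows as a new bright spot in both views, and two balls are left in the drum. I now turn 34° for the second.

```bash
python3 -m creep '[{"x":0,"y":0,"z":0,"rx":0,"ry":0,"rz":1,"grip":0},{"x":0,"y":0,"z":0,"rx":0,"ry":0,"rz":1.3,"grip":0},{"x":0,"y":0,"z":0,"rx":0,"ry":0,"rz":1.3,"grip":0},{"x":0,"y":0,"z":0,"rx":0,"ry":0,"rz":1.3,"grip":0},{"x":0,"y":0,"z":0,"rx":0,"ry":0,"rz":1.3,"grip":0},{"x":0,"y":0,"z":0,"rx":0,"ry":0,"rz":1.3,"grip":0},{"x":0,"y":0,"z":0,"rx":0,"ry":0,"rz":1.3,"grip":0},{"x":0,"y":0,"z":0,"rx":0,"ry":0,"rz":1.3,"grip":0},{"x":0,"y":0,"z":0,"rx":0,"ry":0,"rz":1.3,"grip":0},{"x":0,"y":0,"z":0,"rx":0,"ry":0,"rz":1.3,"grip":0}]'
python3 -m creep '[{"x":0,"y":0,"z":0,"rx":0,"ry":0,"rz":1.3,"grip":0},{"x":0,"y":0,"z":0,"rx":0,"ry":0,"rz":1.3,"grip":0},{"x":0,"y":0,"z":0,"rx":0,"ry":0,"rz":1.3,"grip":0},{"x":0,"y":0,"z":0,"rx":0,"ry":0,"rz":1.3,"grip":0},{"x":0,"y":0,"z":0,"rx":0,"ry":0,"rz":1.3,"grip":0},{"x":0,"y":0,"z":0,"rx":0,"ry":0,"rz":1.3,"grip":0},{"x":0,"y":0,"z":0,"rx":0,"ry":0,"rz":1.3,"grip":0},{"x":0,"y":0,"z":0,"rx":0,"ry":0,"rz":1.3,"grip":0},{"x":0,"y":0,"z":0,"rx":0,"ry":0,"rz":1.3,"grip":0},{"x":0,"y":0,"z":0,"rx":0,"ry":0,"rz":1.3,"grip":0}]'
python3 -m creep '[{"x":0,"y":0,"z":0,"rx":0,"ry":0,"rz":1.3,"grip":0},{"x":0,"y":0,"z":0,"rx":0,"ry":0,"rz":1.3,"grip":0},{"x":0,"y":0,"z":0,"rx":0,"ry":0,"rz":1.3,"grip":0},{"x":0,"y":0,"z":0,"rx":0,"ry":0,"rz":1.3,"grip":0},{"x":0,"y":0,"z":0,"rx":0,"ry":0,"rz":1.3,"grip":0},{"x":0,"y":0,"z":0,"rx":0,"ry":0,"rz":1.0,"grip":0},{"x":0,"y":0,"z":0,"rx":0,"ry":0,"rz":0,"grip":0},{"x":0,"y":0,"z":0,"rx":0,"ry":0,"rz":0,"grip":0},{"x":0,"y":0,"z":0,"rx":0,"ry":0,"rz":0,"grip":0},{"x":0,"y":0,"z":0,"rx":0,"ry":0,"rz":0,"grip":0}]'
python3 -m creep '[{"x":0,"y":0,"z":0,"rx":0,"ry":0,"rz":0,"grip":0},{"x":0,"y":0,"z":0,"rx":0,"ry":0,"rz":0,"grip":0},{"x":0,"y":0,"z":0,"rx":0,"ry":0,"rz":0,"grip":0},{"x":0,"y":0,"z":0,"rx":0,"ry":0,"rz":0,"grip":0},{"x":0,"y":0,"z":0,"rx":0,"ry":0,"rz":0,"grip":0},{"x":0,"y":0,"z":0,"rx":0,"ry":0,"rz":0,"grip":0},{"x":0,"y":0,"z":0,"rx":0,"ry":0,"rz":0,"grip":0},{"x":0,"y":0,"z":0,"rx":0,"ry":0,"rz":0,"grip":0},{"x":0,"y":0,"z":0,"rx":0,"ry":0,"rz":0,"grip":0},{"x":0,"y":0,"z":0,"rx":0,"ry":0,"rz":0,"grip":0}]'
python3 look.py f; python3 prof.py d_f.pkl
```

```text
time: 16.05
eef_pos: [0.5287, 0.1501, 0.0935]
tcp_rot: [0.993, -0.12, 0.0, 0.001]
contact_force: [1.2, -4.7, -2.1]
opening: 0.158
finger_force: 41.6
time: 16.88
eef_pos: [0.5287, 0.1501, 0.0935]
tcp_rot: [0.973, -0.232, 0.0, 0.001]
contact_force: [1.2, -6.7, -0.8]
opening: 0.157
finger_force: 41.6
time: 17.72
eef_pos: [0.5286, 0.1501, 0.0935]
tcp_rot: [0.956, -0.294, 0.0, 0.001]
contact_force: [2.1, -5.8, -0.4]
opening: 0.158
finger_force: 41.9
time: 18.55
eef_pos: [0.5286, 0.15, 0.0935]
tcp_rot: [0.956, -0.294, 0.0, 0.001]
contact_force: [1.0, -6.0, -1.6]
opening: 0.157
finger_force: 41.9
scene jar changes [(np.int32(65), [328.1, 284.0]), (np.int32(30), [325.6, 291.2])]
side jar changes [(np.int32(12), [316.2, 169.9])]
[-0.78855608 -0.21883456  0.34542529]
d_f.pkl wrist 0.109 0.045 BBBBB..............BBB......BBB.....BBB.....B......BB......BBB......BBB....
d_f.pkl wrist 0.095 0.052 BBBB.............BBB......BBOOOOo..BB.......B.......BB.......BBB......BBB..
d_f.pkl scene 0.109 0.045 .........BBBBB.....BBBBB...BBBBB....BB....BBB....BBBBB..BBBBBB....BBBBB....
d_f.pkl scene 0.095 0.052 .......BBBB....BBBBB.....BB.oooo..BBB......BBB.....BBBBB....BBBBB....BBBB..
5    3    1    9    7    5    3    1    1    3    5    7    9    1    3
```

```bash
python3 -m creep '[{"x":0,"y":0,"z":0,"rx":0,"ry":0,"rz":0,"grip":0.2},{"x":0,"y":0,"z":0,"rx":0,"ry":0,"rz":0,"grip":0.3},{"x":0,"y":0,"z":0,"rx":0,"ry":0,"rz":0,"grip":0.4},{"x":0,"y":0,"z":0,"rx":0,"ry":0,"rz":0,"grip":0.5},{"x":0,"y":0,"z":0,"rx":0,"ry":0,"rz":0,"grip":0.6},{"x":0,"y":0,"z":0,"rx":0,"ry":0,"rz":0,"grip":0.7},{"x":0,"y":0,"z":0,"rx":0,"ry":0,"rz":0,"grip":0.7},{"x":0,"y":0,"z":0,"rx":0,"ry":0,"rz":0,"grip":0.7},{"x":0,"y":0,"z":-3,"rx":0,"ry":0,"rz":0,"grip":0.7},{"x":0,"y":0,"z":-8,"rx":0,"ry":0,"rz":0,"grip":0.7}]'
python3 -m creep '[{"x":0,"y":0,"z":-10,"rx":0,"ry":0,"rz":0,"grip":0.7},{"x":0,"y":0,"z":-12,"rx":0,"ry":0,"rz":0,"grip":0.7},{"x":0,"y":0,"z":-15,"rx":0,"ry":0,"rz":0,"grip":0.7},{"x":0,"y":0,"z":-20,"rx":0,"ry":0,"rz":0,"grip":0.7},{"x":0,"y":0,"z":-20,"rx":0,"ry":0,"rz":0,"grip":0.7},{"x":0,"y":0,"z":-20,"rx":0,"ry":0,"rz":0,"grip":0.7},{"x":0,"y":0,"z":-15,"rx":0,"ry":0,"rz":0,"grip":0.7},{"x":0,"y":0,"z":-8,"rx":0,"ry":0,"rz":0,"grip":0.7},{"x":0,"y":0,"z":0,"rx":0,"ry":0,"rz":0,"grip":0.7},{"x":0,"y":0,"z":0,"rx":0,"ry":0,"rz":0,"grip":0.7}]'
python3 look.py z; python3 prof.py d_z.pkl
python3 - <<'E'
import pickle,cv2,numpy as np
d=pickle.load(open('d_z.pkl','rb'))
a=cv2.resize(d['scene']['color'][160:320,275:395],(300,400),interpolation=cv2.INTER_CUBIC)
b=cv2.resize(d['side']['color'][120:210,215:335],(240,180),interpolation=cv2.INTER_CUBIC)
c=cv2.resize(d['wrist']['color'],(256,192))
r=np.zeros((400,256,3),np.uint8);r[:180,:240]=b;r[190:382]=c
cv2.imwrite('pics/z.png',np.hstack([a,r]))
E
```

```text
time: 19.53
eef_pos: [0.5274, 0.1509, 0.1036]
tcp_rot: [0.956, -0.294, -0.001, 0.001]
contact_force: [-0.1, 0.1, -0.3]
opening: 0.699
finger_force: 0.0
time: 20.37
eef_pos: [0.5286, 0.151, 0.2252]
tcp_rot: [0.956, -0.294, 0.001, -0.0]
contact_force: [-0.5, 0.8, -1.5]
opening: 0.702
finger_force: 0.0
scene jar changes [(np.int32(62), [328.0, 284.0]), (np.int32(37), [325.8, 291.4])]
side jar changes [(np.int32(9), [316.7, 169.9])]
[-0.04726969  0.00180196 -0.0219711 ]
d_z.pkl wrist 0.109 0.045 ...B.....BB.......BB.......BB......BB.......B.......BB......BB.......BBB...
d_z.pkl wrist 0.095 0.052 ........BB.......BB.......B.OOOo...BB.......B........B.......BB.......BBB..
d_z.pkl scene 0.109 0.045 BB......BBBBBB....BBBBBB...BBBBB...BBB....BBB....BBBB...BBBBBB....BBBBB....
d_z.pkl scene 0.095 0.052 B.....BBBBB....BBBBB.....BB.oooo...BB.......BB.....BBBBB....BBBBB....BBBB..
5    3    1    9    7    5    3    1    1    3    5    7    9    1    3
```

View pics/z.png

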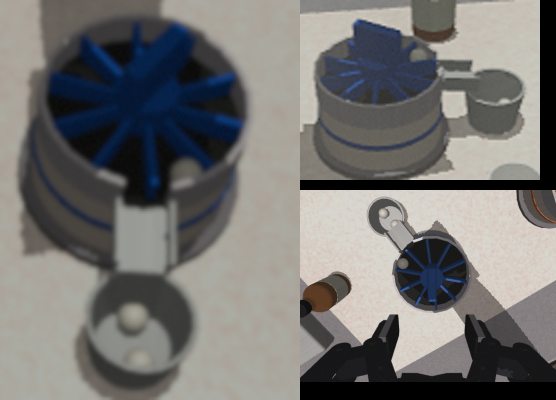

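The jar holds two balls, at (131,318) and (138,358). The third is still in the drum at (185,170), and the gripper is clear of everything.

```bash
python3 -c "from plant import sign_off; print(sign_off())"
```

```text
the job is handed in; nothing more can be done
None
```

Job handed in at about 20 s: two white balls went into the jar one after the other, the third is still in the blue drum, and the bar is released; the first grip slipped after about 15° of turn, so I regripped deeper.

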